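# Release the stop and hold a grinder's bayonet lid half-way

### The arm

A 7-joint arm with a two-finger parallel gripper is mounted at the origin on the work surface. World frame = base frame: x ahead of the robot, y to its left, z up, the work surface at z = 0. Lengths are in m, angles in rad, forces in N, time in s.
With the tool pointing down it reaches from about 0.4 to 0.85 m from the base axis. Payload 10.4 kg.
Tool frame: the origin (TCP) lies on the centre line of the jaws, within the pads' length; the fingertips stand 22 mm ahead of it and the grasp point (between the pads) lies 3 mm ahead of it; x points along the fingers, y is the direction in which the jaws open and shut, and the axes are right-handed (so a half turn about x gives the same grasp; the last joint's range is limited). The gripper opens to 87 mm and grips with 3 to 60 N. Pads are 19 mm wide; open, the fingers measure 117 mm over their backs; the gripper's body (75 mm by 190 mm) begins 51 mm behind the grasp point.
Start: joints at [1.248, 0.332, -0.065, 1.46, 0.022, 1.35, -0.088], TCP at [0.185, -0.597, 0.245] pointing down, gripper open.
Joint ranges: [-2.6, 2.6], [-0.5, 2.12], [-1.47, 1.34], [0.16, 2.42], [-1.27, 4.41], [0.06, 2.06], [-2.6, 2.6]. Speed limits (rad/s): [2.22, 2.22, 2.79, 2.79, 3.14, 3.14, 3.14].

### API

Orientations are given as a unit quaternion [x, y, z, w].
In Python, from bench import * gives the robot as it stands.
- The arm moves only by the tool arm_command, never from a script. Its argument "targets" is one flat list of numbers, 7 for each row, row after row: the turn, a rotation vector about the tool's x, y, z in units of 45 degrees (1.0 is 45 degrees), then the shift along the tool's x, y, z in units of 25 mm (1.0 is 25 mm), then the opening, from 0 (shut) to 1 (fully open). In form: [wx, wy, wz, tx, ty, tz, fingers, wx, wy, wz, tx, ty, tz, fingers, ...]. A call has 1 to 12 rows; each row shifts and turns the pose as measured when the row begins, along the tool's axes as they then stand; what a row does not reach is not made up. A row lasts 1/12 s, in which the tool goes at most 41.7 mm and 7.16 degrees, less where a joint would pass 70% of its speed; a pose out of reach is approached as far as the arm can. A call with a number of a shift or a turn outside -1 to 1 is refused whole. A call with a gripper value outside its range is refused whole. The fingers move at their own pace and stop on an object; "newtons" is the grip in N (left out, the last holds). Time passes only in rows, so rows that do not move let the fingers close. It gives the time, the measured TCP pose, the force and the opening at its end, in the units of the state.
- read_state(): the state, without advancing time (a new reading comes with each control period).
- camera(name): name is "scene" or "side" or "wrist"; returns the picture (420x560x3 uint8, red, green, blue); there is no depth.
- calibration(name): a dict with "camera_matrix" (3x3 intrinsics, pixels), "D" ([k1, k2, p1, p2, k3] as OpenCV has them; the pictures are not rectified), "R" (3x3) and "t" (3): a world point X has camera coordinates R X + t; the wrist camera has in their place "tool_from_camera" (4x4, takes a point from camera to tool coordinates, whose origin is the TCP and whose axes are the tool frame's). Camera axes: x right, y down, z forward; pixel columns grow to the right and rows downward; lengths in m; the calibration is good to about 2 mm. A picture is of the moment at which its call begins: read the wrist's pose just before it. calibration takes no time and is no camera call.
- close_job(): hands the job in, once; it reports no verdict.
The state is a dict: "time": time; "joint_positions": joint angles; "joint_vel": joint speeds; "joint_torque": joint torques, N m; "ee_pos": TCP position; "eef_rot": TCP orientation; "ft_force": force on the tool from outside, world axes, zero at the start; "torque": the same for the moment, N m; "width": finger opening in m.
Only numpy, scipy, OpenCV 4.12 (cv2) and the standard library are available. Lean on these libraries where they do the work, as an engineer would, in place of code of your own. Each camera call takes 0.05 s, during which the arm holds its last target.

### The job

Get the spice grinder on the demo bench ready to pulse: first press its red stop selector down and turn it clockwise to its end stop by the green mark, letting it spring back up. Then put the loose lid into the mouth with its lugs in the two gaps, and twist it clockwise until its bar points to the yellow marks, half-way to the lock, never as far as the lock click at the red marks. The lid springs back if let go, so finish while still gripping it there, and leave the tin, bowl and jar where they stand.

Things in the scene. Friction and masses are not known exactly. Their poses are not given: they have to be found in the camera images.
- grinder: Spice grinder, fixed to the bench: white console 150 x 280 mm, 50 mm high, with an upright steel chamber 121 mm in outside diameter. Origin on the bench below the chamber's axis, z up, +x away from the robot. Marks on the chamber rim, on both sides alike: white at the entry gaps (along x), yellow 0.55 rad clockwise of them seen from above, red (lock) 1.1 rad clockwise.
- mouth (a point): Centre of the grinder chamber's open mouth, at rim height, 115 mm above the bench; axes as the grinder. The opening is 76 mm across between two lips 8 mm thick. On +x and -x are gaps between the lips, about 23 mm wide, reaching 48 mm from the axis: they let the lid's lugs down into the groove under the lips.
- lid_bar (a point): Centre of the loose lid's orange grip bar, which is 64 mm long (x), 14 mm wide (y), 40 mm high, with flat sides. It is 44 mm above the lid's underside and 20 mm above the black flange; z up. With the lid fully in, it is 26 mm above the mouth point. The bar lies over the lugs and points to the marks.
- lid: The loose lid, upright on the bench, 64 mm high, about 120 g; origin at the centre of its underside. Plug 68 mm diameter, 18 mm high; flange 100 mm diameter, 6 mm thick, which comes to lie on the rim. Two lugs at the plug's foot on +x and -x: 14 mm wide, 7 mm high, reaching 43 mm from the axis. Same after half a turn. Once in, it turns only clockwise; the lips leave about 3 mm of lift.
- lid_ring (a joint): Sprung ring in the chamber carried round by the lid's lugs, rad: 0 at rest (notches below the gaps), growing clockwise seen from above. The lugs have 0.1 rad of play, so it reads up to 0.12 less than the lid's turn: about 0.46 at the yellow marks. The lock click begins near 1.0. Its spring turns the lid back: 0.05 N m at 0, 0.1 N m at 0.5.
- selector_grip (a point): Centre of the grip bar of the red stop selector, 135 mm from the mouth's axis on its -y side: bar 50 mm long (x), 14 mm wide (y), 40 mm high, flat sides, on a 48 mm disc. 88 mm above the bench when up, 20 mm above the disc; z up; the frame turns with the selector. At the start the bar lies along the mouth's x, white tip to -x, by a red mark.
- selector (a joint): Turn of the selector, rad: 0 at stop (start), growing clockwise seen from above, end stop 1.4 (released, green mark). A tooth blocks it beyond about 0.15 unless it is pressed down at least 5 mm until past 0.9. It stays where it is turned to.
- selector_press (a joint): Press depth of the selector, m: 0 up, 0.007 fully down. The spring takes 4 N to start and 8.5 N fully down and lifts it when let go.
- tin: Bystander: paper-labelled can, 66 mm diameter, 75 mm high; origin at the centre of its underside.
- bowl: Bystander: steel bowl, 110 mm across, 45 mm high; origin at the centre of its underside.
- jar: Bystander: amber glass jar with a steel cap, 56 mm diameter, 85 mm high; origin at the centre of its underside.

How it is judged:
By the outcome, as a careful person would: the job done as asked, in the order asked, and still so for the second after the job is handed in, while the arm keeps its last pose, push and grip.
It also fails if it takes over 61 s, if anything falls off the work surface, if the arm or the gripper's body presses on something with over 40 N, if the wrist force passes 120 N, or if a joint passes its speed limit or range.

## Working session

There is one attempt and no reset: what is moved stays moved. The work goes in short steps, Python scripts to look and compute and a tool call to move; the robot and the scene stay as the last step left them, time stands still between calls to the robot, and variables do not carry over. Pictures are saved under pics/ and viewed, and the job is handed in when it is done.

Besides the shell and the picture viewer there is one more tool, called by a JSON object that holds its "api" and its "payload". arm_command: Moves the arm, as the interface text tells. Shifts and turns lie within -1 to 1; 1 stands for 25 mm of shift or 45 degrees of turn. Its arguments: {"type":"object","properties":{"targets":{"type":"array","items":{"type":"number","minimum":-1,"maximum":1}},"newtons":{"type":"number"}},"required":["targets"]}

```bash
mkdir -p pics; ls; python3 - <<'E'
from bench import *
import cv2
s=read_state(); print(s)
for n in ["scene","side","wrist"]:
    im=camera(n); cv2.imwrite(f"pics/{n}0.png",im[:,:,::-1]); c=calibration(n); print(n,c)
E
```

```text
pics
{'time': 0.0, 'joint_positions': array([ 1.24839728,  0.33289651, -0.06468919,  1.46092215,  0.02161765,
        1.34987434, -0.08849794]), 'joint_vel': array([-0.0004719 ,  0.00076886,  0.0012949 ,  0.0009771 , -0.00064387,
        0.00086487,  0.00081084]), 'joint_torque': array([ 2.90043454e-04, -6.23241305e+01,  2.49656121e-02, -3.89902210e+01,
       -6.13812916e-02,  3.97964590e-02,  1.47032074e-04]), 'ee_pos': array([ 0.18446498, -0.59680218,  0.24374765]), 'eef_rot': array([-0.69907306, -0.1060898 ,  0.69927957, -0.10511849]), 'ft_force': array([ 1.28449497, -0.42516297, -0.30093395]), 'torque': array([-0.0006329 , -0.00026245, -0.0318987 ]), 'width': 0.08707226614425954}
scene {'camera_matrix': array([[379.36942044,   0.        , 283.36982912],
       [  0.        , 379.36942044, 207.2339188 ],
       [  0.        ,   0.        ,   1.        ]]), 'D': array([-0.01570752,  0.        ,  0.        ,  0.        ,  0.        ]), 'R': array([[-0.06252204,  0.99794092,  0.01431493],
       [ 0.71066636,  0.05458532, -0.70140841],
       [-0.70074554, -0.03368035, -0.71261583]]
[... 428 characters left out ...]
, -0.72706286, -0.68483422]]), 't': array([0.52337555, 0.16368929, 0.86006913])}
wrist {'camera_matrix': array([[364.61866478,   0.        , 275.88022124],
       [  0.        , 364.61866478, 217.07616053],
       [  0.        ,   0.        ,   1.        ]]), 'D': array([-0.09318058,  0.        ,  0.        ,  0.        ,  0.        ]), 'tool_from_camera': array([[-4.76729092e-05, -2.72458098e-01,  9.62167648e-01,
        -1.39405208e-01],
       [ 9.99999954e-01, -3.01148508e-04, -3.57291608e-05,
        -1.23359092e-04],
       [ 2.99490050e-04,  9.62167602e-01,  2.72458100e-01,
        -7.49251204e-02],
       [ 0.00000000e+00,  0.00000000e+00,  0.00000000e+00,
         1.00000000e+00]])}
```

View pics/scene0.png

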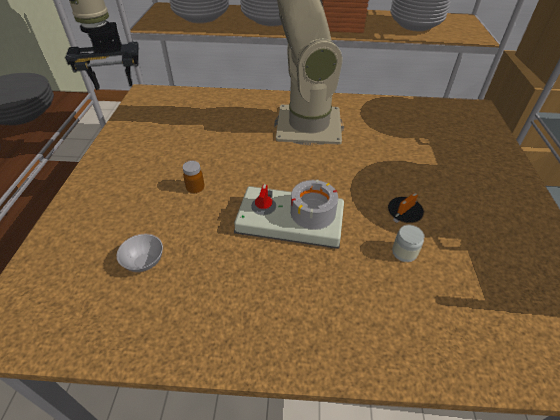

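View pics/side0.png

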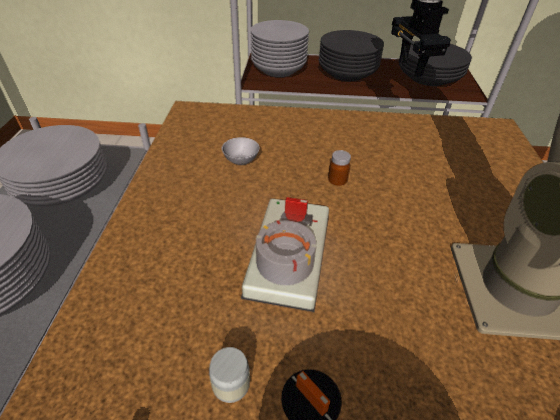

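View pics/wrist0.png

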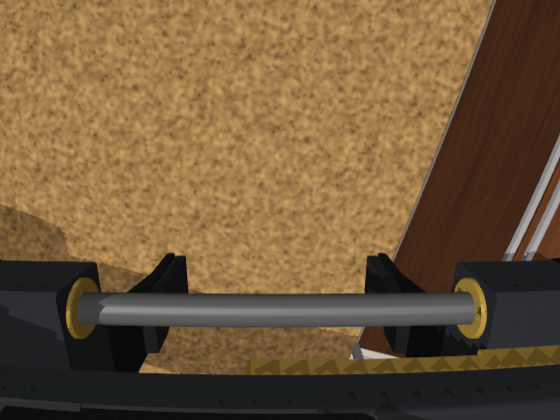

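The scene view shows the grinder near (290,215), with the selector at (264,197), the mouth at (314,192) and the lid at (407,207). The tin is close to the lid at (408,243). I'll enlarge the crops to see the details.

```bash
python3 - <<'E'
import cv2
a=cv2.imread('pics/scene0.png')[165:275,225:435]; cv2.imwrite('pics/sc_crop.png',cv2.resize(a,None,fx=3.8,fy=3.8,interpolation=cv2.INTER_CUBIC))
a=cv2.imread('pics/side0.png')[190:420,200:360]; cv2.imwrite('pics/si_crop.png',cv2.resize(a,None,fx=2.6,fy=2.6,interpolation=cv2.INTER_CUBIC))
E
```

```text
(no output)
```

View pics/sc_crop.png

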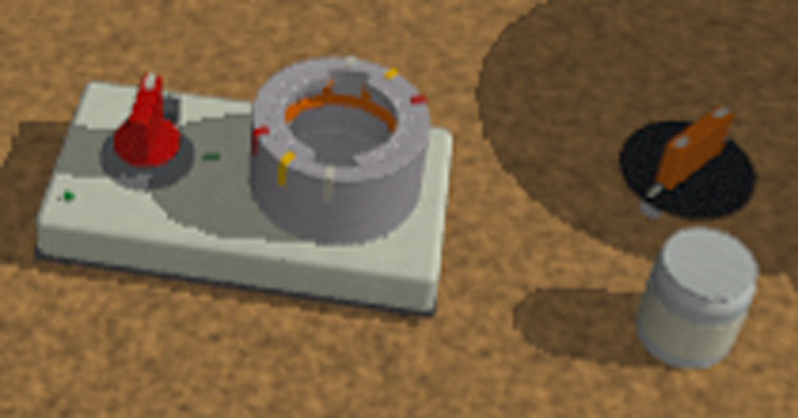

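View pics/si_crop.png

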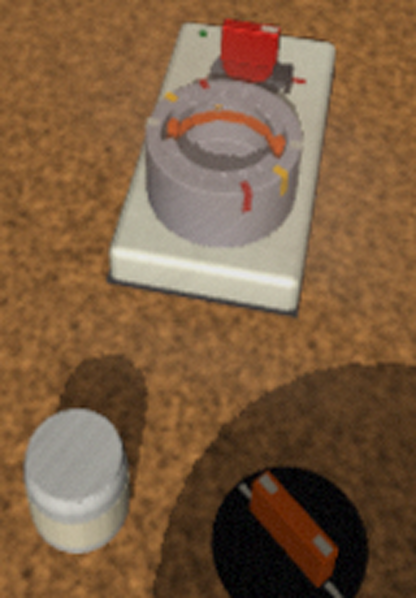

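```bash
cat > h.py <<'E'
import numpy as np, cv2
from scipy.spatial.transform import Rotation as Ro
from bench import *
def cam(name,s=None):
    c=calibration(name);K=np.array(c['camera_matrix']);D=np.array(c['D'])
    if name=='wrist':
        T=np.array(c['tool_from_camera']);Rt=Ro.from_quat(s['eef_rot']).as_matrix()
        return K,D,Rt@T[:3,:3],Rt@T[:3,3]+s['ee_pos']
    R=np.array(c['R']);return K,D,R.T,-R.T@np.array(c['t'])
def onplane(C,px,z):
    K,D,R,o=C
    u=cv2.undistortPoints(np.array(px,float).reshape(-1,1,2),K,D).reshape(-1,2)
    d=np.c_[u,np.ones(len(u))]@R.T
    return o+d*((z-o[2])/d[:,2])[:,None]
def proj(C,X):
    K,D,R,o=C;X=np.atleast_2d(X)
    return cv2.projectPoints((X-o)@R,np.zeros(3),np.zeros(3),K,D)[0].reshape(-1,2)
E
python3 - <<'E'
from h import *
a=cv2.imread('pics/scene0.png'); b=cv2.imread('pics/side0.png')
def blobs(im,f,roi):
    h=cv2.cvtColor(im,cv2.COLOR_BGR2HSV).astype(int);m=f(h[...,0],h[...,1],h[...,2]).astype(np.uint8)
    x0,y0,x1,y1=roi;mm=np.zeros_like(m);mm[y0:y1,x0:x1]=m[y0:y1,x0:x1]
    n,l,st,c=cv2.connectedComponentsWithStats(mm)
    return [(st[i].tolist(),c[i].round(1).tolist()) for i in range(1,n) if st[i,4]>3]
S=cam('scene');T=cam('side')
def black(h,s,v): return v<45
def red(h,s,v): return ((h<5)|(h>174))&(s>150)&(v>80)
def org(h,s,v): return (h<13)&(h>4)&(s>190)&(v>120)
for n,im,roi in (('scene',a,(225,160,440,280)),('side',b,(200,190,370,420))):
    for f in (black,red,org): print(n,f.__name__,blobs(im,f,roi))
# lid flange ellipse scene: crop->px
def cr(x,y): return (x/3.8+225,y/3.8+165)
print('lid flange c',onplane(S,[cr(688,168)],.024))
def si(x,y): return (x/2.6+200,y/2.6+190)
print(onplane(T,[si(290,543)],.024))
print('rim marks scene yellow,red',onplane(S,[cr(392,73),cr(288,160),cr(419,99),cr(261,132),cr(350,62),cr(329,170)],.115))
print('side white,yellow,red',onplane(T,[si(153,122),si(298,145),si(170,97),si(281,172),si(204,85),si(247,184)],.115))
print('tin top',onplane(S,[cr(712,265)],.075),onplane(T,[si(75,450)],.075))
s=read_state();print(Ro.from_quat(s['eef_rot']).as_matrix().round(3))
E
```

```text
scene black [([388, 197, 36, 26, 494], [405.5, 210.7])]
scene red [([255, 185, 17, 24, 244], [263.3, 199.3]), ([333, 190, 4, 2, 5], [334.6, 190.8]), ([292, 199, 4, 2, 5], [293.2, 199.2])]
scene org []
side black [([281, 369, 61, 51, 1817], [310.2, 397.7])]
side red [([285, 198, 22, 24, 421], [295.0, 209.3]), ([277, 221, 3, 3, 6], [277.8, 221.8]), ([293, 261, 3, 10, 20], [294.4, 265.5])]
side org [([292, 198, 5, 1, 5], [294.0, 198.0]), ([265, 238, 3, 4, 9], [266.0, 239.1])]
lid flange c [[0.44423769 0.27857669 0.024     ]]
[[0.44033133 0.28138639 0.024     ]]
rim marks scene yellow,red [[ 0.45825774  0.04993559  0.115     ]
 [ 0.5486634  -0.01960782  0.115     ]
 [ 0.48338803  0.06781245  0.115     ]
 [ 0.52390718 -0.03831307  0.115     ]
 [ 0.44903756  0.02078023  0.115     ]
 [ 0.55572709  0.00719464  0.115     ]]
side white,yellow,red [[ 0.55731316  0.00970215  0.115     ]
 [ 0.44517211  0.0227455   0.115     ]
 [ 0.54690262 -0.01864976  0.115     ]
 [ 0.45749497  0.05088797  0.115     ]
 [ 0.52106257 -0.03482424  0.115     ]
 [ 0.48206311  0.06480808  0.115     ]]
tin top [[0.58375851 0.25896888 0.075     ]] [[0.57936779 0.25728263 0.075     ]]
[[-0.     0.295 -0.955]
 [ 0.001 -0.955 -0.295]
 [-1.    -0.001  0.   ]]
```

{"api": "arm_command", "payload": {"targets": [0,0,0,0,-0.82,-0.95,1,0,0,0,0,-0.82,-0.95,1,0,0,0,0,-0.82,-0.95,1,0,0,0,0,-0.82,-0.95,1,0,0,0,0,-0.82,-0.95,1,0,0,0,0,-0.82,-0.95,1,0,0,0,0,-0.82,-0.95,1,0,0,0,0,-0.82,-0.95,1,0,0,0,0,-0.82,-0.95,1,0,0,0,0,-0.82,-0.95,1]}}

```text
time: 0.98
ee_pos: [0.351, -0.3242, 0.2397]
eef_rot: [-0.698, -0.102, 0.702, -0.1]
ft_force: [0.8, -1.0, 0.5]
width: 0.0871
```

{"api": "arm_command", "payload": {"targets": [0,0,0,0,-0.78,-0.95,1,0,0,0,0,-0.78,-0.95,1,0,0,0,0,-0.78,-0.95,1,0,0,0,0,-0.78,-0.95,1,0,0,0,0,-0.78,-0.95,1,0,0,0,0,-0.78,-0.95,1,0,0,0,0,-0.78,-0.95,1,0,0,0,0,-0.78,-0.95,1,-0.16,0,0,0,0,0,1,-0.16,0,0,0,0,0,1,-0.16,0,0,0,0,0,1,-0.16,0,0,0,0,0,1]}}

```text
time: 1.98
ee_pos: [0.496, -0.0992, 0.2382]
eef_rot: [-0.651, -0.276, 0.654, -0.27]
ft_force: [0.3, -0.3, -0.7]
width: 0.0875
```

{"api": "arm_command", "payload": {"targets": [-0.16,0,0,0,0,0,1,-0.16,0,0,0,0,0,1,-0.16,0,0,0,0,0,1,-0.16,0,0,0,0,0,1,-0.16,0,0,0,0,0,1,-0.16,0,0,0,0,0,1,-0.16,0,0,0,0,0,1,-0.16,0,0,0,0,0,1,-0.16,0,0,0,0,0,1,-0.16,0,0,0,0,0,1,-0.16,0,0,0,0,0,1,-0.16,0,0,0,0,0,1]}}

```text
time: 2.98
ee_pos: [0.4941, -0.0984, 0.2356]
eef_rot: [0.292, 0.649, -0.291, 0.639]
ft_force: [0.6, 0.9, 0.9]
width: 0.0874
```

```bash
python3 - <<'E'
from h import *
s=read_state();R=Ro.from_quat(s['eef_rot']).as_matrix();print(R.round(3),s['ee_pos'],s['joint_positions'].round(2)); print(np.degrees(np.arctan2(R[1,1],R[0,1])))
E
```

```text
[[-0.012  0.751  0.66 ]
 [ 0.006  0.66  -0.751]
 [-1.    -0.005 -0.013]] [ 0.49405383 -0.09841422  0.23563481] [ 0.76  0.14 -0.69  1.75  0.08  1.3   0.76]
41.32089874764831
```

{"api": "arm_command", "payload": {"targets": [-0.155,0,0,0,0,0,1,-0.155,0,0,0,0,0,1,-0.155,0,0,0,0,0,1,-0.155,0,0,0,0,0,1,-0.155,0,0,0,0,0,1,-0.155,0,0,0,0,0,1,0,0,0,-0.57,-0.87,-0.22,1,0,0,0,0,0,0,1]}}

```text
time: 3.65
ee_pos: [0.485, -0.1197, 0.2483]
eef_rot: [0.034, 0.712, -0.029, 0.701]
ft_force: [0.9, -1.3, 0.4]
width: 0.0871
```

```bash
python3 - <<'E'
from h import *
s=read_state();im=camera('wrist')[:,:,::-1];cv2.imwrite('pics/w1.png',im);np.save('s1.npy',s,allow_pickle=True)
R=Ro.from_quat(s['eef_rot']).as_matrix();print(R.round(3),s['ee_pos'],s['joint_positions'].round(2)); print(np.degrees(np.arctan2(R[1,1],R[0,1])))
E
```

```text
[[-0.016  0.089  0.996]
 [ 0.007  0.996 -0.089]
 [-1.     0.006 -0.017]] [ 0.48497029 -0.11973392  0.24831276] [ 0.84  0.12 -0.73  1.73  0.08  1.33  1.57]
84.89419684459952
```

View pics/w1.png

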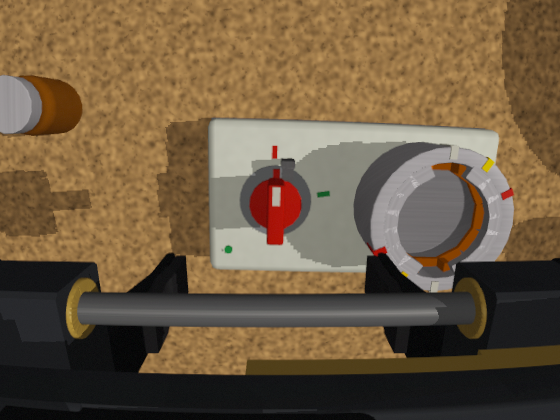

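```bash
python3 - <<'E'
from h import *
a=cv2.imread('pics/w1.png')[130:300,200:530]; cv2.imwrite('pics/w1c.png',cv2.resize(a,None,fx=2.4,fy=2.4,interpolation=cv2.INTER_CUBIC))
a=cv2.imread('pics/w1.png')[140:260,225:325]; cv2.imwrite('pics/w1d.png',cv2.resize(a,None,fx=5,fy=5,interpolation=cv2.INTER_CUBIC))
E
```

```text
(no output)
```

View pics/w1c.png

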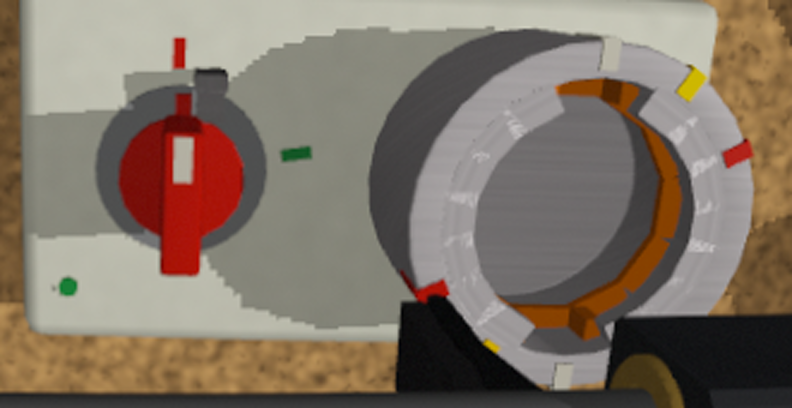

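View pics/w1d.png

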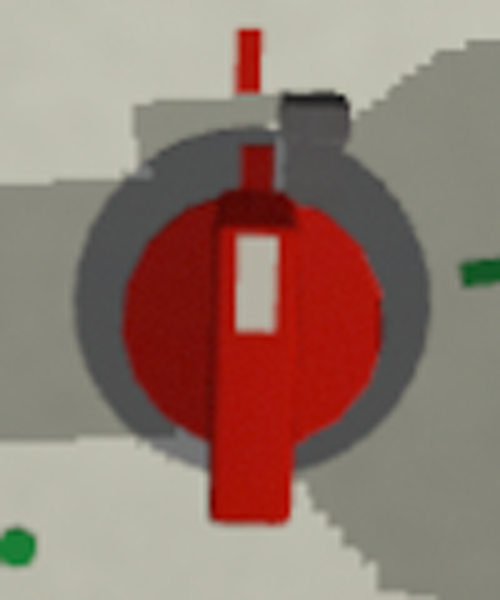

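```bash
python3 - <<'E'
from h import *
s=np.load('s1.npy',allow_pickle=True).item();C=cam('wrist',s)
f=lambda L:[(x/5+225,y/5+140) for x,y in L]
g=lambda L:[(x/2.4+200,y/2.4+130) for x,y in L]
p=onplane(C,f([(219,228),(297,228),(210,522),(290,522)]),.108);print(p)
c=p.mean(0);d=p[2:].mean(0)-p[:2].mean(0);print('sel',c,np.linalg.norm(d),np.degrees(np.arctan2(d[1],d[0])))
# disc dark base ring centre? red mark
print('redmark',onplane(C,f([(249,60)]),.05))
m=onplane(C,g([(611,54),(563,377),(691,84),(491,346),(737,153),(432,291)]),.115);print(m)
for i in (0,2,4):
    d=m[i+1]-m[i];print((m[i]+m[i+1])/2,np.linalg.norm(d),np.degrees(np.arctan2(d[1],d[0])))
R=Ro.from_quat(s['eef_rot']).as_matrix()
E
```

```text
[[ 0.46177071 -0.12221955  0.108     ]
 [ 0.46286877 -0.11010113  0.108     ]
 [ 0.50983408 -0.12824094  0.108     ]
 [ 0.51102187 -0.11527159  0.108     ]]
sel [ 0.48637386 -0.1189583   0.108     ] 0.0484326044282142 -6.634798616098853
redmark [[ 0.44110558 -0.11549453  0.05      ]]
[[ 0.44725927  0.02167233  0.115     ]
 [ 0.55851295  0.00862636  0.115     ]
 [ 0.45891689  0.0492737   0.115     ]
 [ 0.54391513 -0.017434    0.115     ]
 [ 0.48327354  0.06699515  0.115     ]
 [ 0.52170855 -0.03785577  0.115     ]]
[0.50288611 0.01514935 0.115     ] 0.11201597657409106 -6.688147262292801
[0.50141601 0.01591985 0.115     ] 0.10804914705467993 -38.125273203448835
[0.50249104 0.01456969 0.115     ] 0.11167348162451823 -69.86866870321172
```

```bash
cat >> h.py <<'E'
def go(p,yaw):
    "yaw deg of tool y; prints total units for turn, shift (shift in the current tool frame)"
    s=read_state();R=Ro.from_quat(s['eef_rot']).as_matrix();y=np.radians(yaw)
    ya=np.array([np.cos(y),np.sin(y),0]);xa=np.array([0,0,-1.]);G=np.c_[xa,ya,np.cross(xa,ya)]
    rv=Ro.from_matrix(R.T@G).as_rotvec()/np.radians(45);d=np.array(p)-s['ee_pos']
    print('t %.2f'%s['time'],'pos',s['ee_pos'].round(4),'yaw %.2f'%np.degrees(np.arctan2(R[1,1],R[0,1])),'tilt',R[:2,0].round(3))
    print('turn',rv.round(3),'shift now-frame',(R.T@d/.025).round(2),'shift goal-frame',(G.T@d/.025).round(2),'F',s['ft_force'].round(1),'M',s['torque'].round(2),'w %.4f'%s['width'])
E
python3 -c "
from h import *
go([.4867,-.119,.15],83.35)"
```

```text
t 3.70 pos [ 0.4851 -0.1172  0.2471] yaw 84.99 tilt [-0.017  0.009]
turn [ 0.036 -0.023 -0.009] shift now-frame [ 3.88 -0.09  0.14] shift goal-frame [ 3.89 -0.06  0.07] F [-0.7  1.3 -0.8] M [ 0.21 -0.17  0.  ] w 0.0868
```

{"api": "arm_command", "payload": {"targets": [0.036,-0.023,-0.009,0.8,0,0,1,0,0,0,0.8,0,0,1,0,0,0,0.8,0,0,1,0,0,0,0.8,0,0,1,0,0,0,0.4,0,0,1,0,0,0,0,0,0,1]}}

```text
time: 4.2
ee_pos: [0.4853, -0.1151, 0.1535]
eef_rot: [0.042, 0.705, -0.043, 0.707]
ft_force: [-0.2, -0.4, 0.1]
width: 0.087
```

```bash
python3 - <<'E'
from h import *
go([.4867,-.119,.094],83.35)
s=read_state();im=camera('wrist')[:,:,::-1];cv2.imwrite('pics/w2.png',im)
for i in range(4): go([.4867,-.119,.094],83.35);camera('scene')
E
```

```text
t 4.20 pos [ 0.4853 -0.1151  0.1535] yaw 83.11 tilt [ 0.003 -0.001]
turn [-0.005  0.004  0.001] shift now-frame [ 2.38 -0.14  0.07] shift goal-frame [ 2.38 -0.15  0.07] F [-0.2 -0.4  0.1] M [ 0.13 -0.11 -0.04] w 0.0870
t 4.25 pos [ 0.4856 -0.1151  0.1545] yaw 83.12 tilt [ 0.004 -0.001]
turn [-0.005  0.005  0.001] shift now-frame [ 2.42 -0.15  0.05] shift goal-frame [ 2.42 -0.15  0.06] F [-0.   0.7 -0.9] M [ 0.05 -0.05 -0.04] w 0.0873
t 4.30 pos [ 0.4863 -0.1153  0.1556] yaw 83.12 tilt [ 0.005 -0.002]
turn [-0.005  0.007  0.001] shift now-frame [ 2.46 -0.14  0.02] shift goal-frame [ 2.46 -0.14  0.03] F [ 1.  -0.2  0.8] M [ 0.08 -0.16 -0.02] w 0.0871
t 4.35 pos [ 0.4868 -0.1156  0.1563] yaw 83.12 tilt [ 0.007 -0.002]
turn [-0.005  0.009  0.002] shift now-frame [ 2.49 -0.13 -0.01] shift goal-frame [ 2.49 -0.14  0.01] F [-0.1  0.   0.3] M [ 0.05 -0.14  0.04] w 0.0873
t 4.40 pos [ 0.4871 -0.1157  0.1566] yaw 83.11 tilt [ 0.008 -0.003]
turn [-0.005  0.01   0.002] shift now-frame [ 2.51 -0.13 -0.02] shift goal-frame [ 2.51 -0.13  0.  ] F [-0.   0.2  0.6] M [ 0.12 -0.15 -0.05] w 0.0870
```

View pics/w2.png

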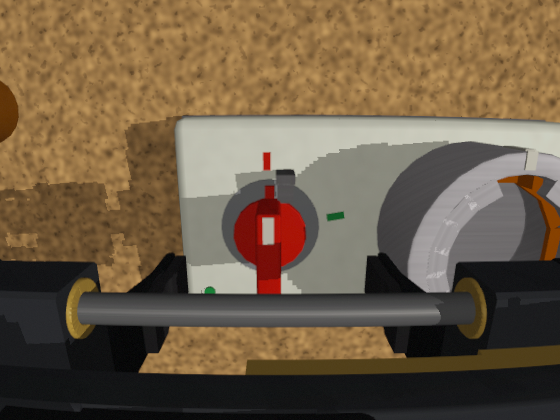

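{"api": "arm_command", "payload": {"targets": [-0.005,0.01,0.002,0.7,-0.13,0,1,0,0,0,0.7,0,0,1,0,0,0,0.7,0,0,1,0,0,0,0.3,0,0,1,0,0,0,0,0,0,1]}}

```text
time: 4.87
ee_pos: [0.4911, -0.1207, 0.1005]
eef_rot: [0.04, 0.702, -0.043, 0.709]
ft_force: [-0.3, 0.2, 1.2]
width: 0.0871
```

```bash
python3 - <<'E'
from h import *
go([.4867,-.119,.094],83.35)
E
```

```text
t 4.87 pos [ 0.4911 -0.1207  0.1005] yaw 83.25 tilt [ 0.01  -0.005]
turn [-0.002  0.013  0.004] shift now-frame [ 0.26  0.05 -0.19] shift goal-frame [ 0.26  0.05 -0.18] F [-0.3  0.2  1.2] M [ 0.03 -0.09  0.01] w 0.0871
```

{"api": "arm_command", "payload": {"targets": [0,0.013,0.004,0.22,0.06,-0.18,1,0,0,0,0,0,0,1,0,0,0,0,0,0,1]}}

```text
time: 5.12
ee_pos: [0.4877, -0.1187, 0.0969]
eef_rot: [0.041, 0.705, -0.042, 0.706]
ft_force: [0.3, 0.2, 0.6]
width: 0.087
```

```bash
python3 - <<'E'
from h import *
go([.4867,-.119,.094],83.35)
E
```

```text
t 5.12 pos [ 0.4877 -0.1187  0.0969] yaw 83.24 tilt [ 0.001 -0.001]
turn [-0.003  0.002  0.001] shift now-frame [ 0.11 -0.02 -0.04] shift goal-frame [ 0.11 -0.02 -0.04] F [0.3 0.2 0.6] M [ 0.05 -0.19 -0.01] w 0.0870
```

Good. Now close on the selector bar.

{"api": "arm_command", "payload": {"targets": [0,0,0,0.08,0,-0.04,0,0,0,0,0,0,0,0,0,0,0,0,0,0,0,0,0,0,0,0,0,0,0,0,0,0,0,0,0,0,0,0,0,0,0,0], "newtons": 40}}

```text
time: 5.62
ee_pos: [0.4879, -0.1189, 0.097]
eef_rot: [0.041, 0.704, -0.043, 0.708]
ft_force: [0.3, -0.1, -0.2]
width: 0.0555
```

```bash
python3 - <<'E'
from h import *
go([.4867,-.119,.094],83.35)
E
```

```text
t 5.62 pos [ 0.4879 -0.1189  0.097 ] yaw 83.23 tilt [ 0.005 -0.002]
turn [-0.003  0.006  0.002] shift now-frame [ 0.12 -0.01 -0.05] shift goal-frame [ 0.12 -0.01 -0.05] F [ 0.3 -0.1 -0.2] M [ 0.13 -0.12 -0.01] w 0.0555
```

{"api": "arm_command", "payload": {"targets": [0,0,0,0.08,0,-0.04,0,0,0,0,0,0,0,0,0,0,0,0,0,0,0,0,0,0,0,0,0,0,0,0,0,0,0,0,0,0,0,0,0,0,0,0,0,0,0,0,0,0,0,0,0,0,0,0,0,0,0,0,0,0,0,0,0,0,0,0,0,0,0,0]}}

```text
time: 6.45
ee_pos: [0.4866, -0.1195, 0.0948]
eef_rot: [0.041, 0.704, -0.043, 0.707]
ft_force: [-0.2, 0.2, 0.0]
width: 0.0139
```

```bash
python3 - <<'E'
from h import *
go([.4867,-.119,.094],83.35)
E
```

```text
t 6.45 pos [ 0.4866 -0.1195  0.0948] yaw 83.18 tilt [ 0.004 -0.003]
turn [-0.004  0.006  0.003] shift now-frame [0.03 0.02 0.  ] shift goal-frame [0.03 0.02 0.  ] F [-0.2  0.2  0. ] M [-0.05 -0.08  0.04] w 0.0139
```

{"api": "arm_command", "payload": {"targets": [0,0,0,0.3,0,0,0,0,0,0,0.2,0,0,0,0,0,0,0.1,0,0,0]}}

```text
time: 6.7
ee_pos: [0.4883, -0.1197, 0.0852]
eef_rot: [0.04, 0.704, -0.044, 0.708]
ft_force: [-21.2, 2.3, 44.3]
width: 0.0138
```

```bash
python3 - <<'E'
from h import *
go([.4867,-.119,.0878],83.35)
E
```

```text
t 6.70 pos [ 0.4883 -0.1197  0.0852] yaw 83.17 tilt [ 0.005 -0.007]
turn [-0.004  0.008  0.007] shift now-frame [-0.1   0.02 -0.07] shift goal-frame [-0.1   0.02 -0.07] F [-21.2   2.3  44.3] M [ 0.74  4.61 -0.03] w 0.0138
```

{"api": "arm_command", "payload": {"targets": [0,0,0,-0.02,0,-0.07,0]}}

```text
time: 6.78
ee_pos: [0.4877, -0.1195, 0.0872]
eef_rot: [0.04, 0.703, -0.045, 0.709]
ft_force: [1.4, -2.0, 5.6]
width: 0.014
```

```bash
python3 - <<'E'
from h import *
go([.4867,-.119,.0878],83.35)
E
```

```text
t 6.78 pos [ 0.4877 -0.1195  0.0872] yaw 83.17 tilt [ 0.007 -0.008]
turn [-0.004  0.01   0.009] shift now-frame [-0.03  0.01 -0.04] shift goal-frame [-0.02  0.02 -0.04] F [ 1.4 -2.   5.6] M [-0.17 -0.91 -0.  ] w 0.0140
```

{"api": "arm_command", "payload": {"targets": [0.1,0,0,0.05,0,-0.03,0,0.1,0,0,0.04,0,0,0,0.1,0,0,0.04,0,0,0]}}

```text
time: 7.03
ee_pos: [0.4877, -0.1198, 0.0862]
eef_rot: [0.124, 0.692, -0.13, 0.699]
ft_force: [-4.3, 0.6, 7.2]
width: 0.0138
```

```bash
python3 - <<'E'
from h import *
go([.4867,-.119,.0873],3.1)
E
```

```text
t 7.03 pos [ 0.4877 -0.1198  0.0862] yaw 69.34 tilt [ 0.009 -0.01 ]
turn [ 1.472  0.018 -0.002] shift now-frame [-0.04  0.01 -0.05] shift goal-frame [-0.04 -0.04 -0.03] F [-4.3  0.6  7.2] M [0.02 0.7  0.  ] w 0.0138
```

{"api": "arm_command", "payload": {"targets": [0.14,0,0,0.04,0,-0.04,0,0.14,0,0,0.03,0,0,0,0.14,0,0,0.03,0,-0.02,0,0.14,0,0,0.03,0,0,0]}}

```text
time: 7.37
ee_pos: [0.4874, -0.1203, 0.0856]
eef_rot: [0.279, 0.643, -0.285, 0.654]
ft_force: [-7.0, 0.9, 13.8]
width: 0.0136
```

```bash
python3 - <<'E'
from h import *
go([.4867,-.119,.0868],3.1)
E
```

```text
t 7.37 pos [ 0.4874 -0.1203  0.0856] yaw 42.95 tilt [ 0.011 -0.013]
turn [ 0.886  0.021 -0.006] shift now-frame [-0.05  0.02 -0.06] shift goal-frame [-0.05 -0.02 -0.06] F [-7.   0.9 13.8] M [0.02 1.55 0.01] w 0.0136
```

{"api": "arm_command", "payload": {"targets": [0.14,0.01,0.005,0.01,0.02,-0.05,0,0.14,0.005,0,0.02,0,0,0,0.14,0.005,0,0.02,0,-0.02,0,0.14,0,0,0.02,0,0,0]}}

```text
time: 7.7
ee_pos: [0.4869, -0.121, 0.0861]
eef_rot: [0.424, 0.564, -0.423, 0.568]
ft_force: [-3.8, 1.6, 7.6]
width: 0.0138
```

```bash
python3 - <<'E'
from h import *
go([.4867,-.119,.0868],3.1)
E
```

```text
t 7.70 pos [ 0.4869 -0.121   0.0861] yaw 16.42 tilt [ 0.005 -0.003]
turn [ 0.296  0.004 -0.006] shift now-frame [-0.03  0.02 -0.08] shift goal-frame [-0.03 -0.   -0.08] F [-3.8  1.6  7.6] M [-0.12  0.96  0.07] w 0.0138
```

{"api": "arm_command", "payload": {"targets": [0.14,0,0,0.01,0,-0.05,0,0.14,0,0,0.01,0,-0.02,0,0.06,0,0,0.01,0,0,0,0.05,0,0,0,0,0,0]}}

```text
time: 8.03
ee_pos: [0.4865, -0.1209, 0.0871]
eef_rot: [-0.509, -0.487, 0.51, -0.493]
ft_force: [-3.2, -0.9, 6.3]
width: 0.0146
```

```bash
python3 - <<'E'
from h import *
go([.4867,-.119,.0868],3.1)
E
```

```text
t 8.03 pos [ 0.4865 -0.1209  0.0871] yaw -2.24 tilt [ 0.005 -0.007]
turn [-0.119  0.009 -0.006] shift now-frame [ 0.01  0.   -0.08] shift goal-frame [ 0.01  0.01 -0.08] F [-3.2 -0.9  6.3] M [-0.3   0.75  0.97] w 0.0146
```

{"api": "arm_command", "payload": {"targets": [-0.08,0,0,0,0,0,0.5,0,0,0,0,0,0,0.5,0,0,0,0,0,0,0.5,0,0,0,0,0,0,0.5,0,0,0,0,0,0,0.5,0,0,0,0,0,0,0.5]}}

```text
time: 8.53
ee_pos: [0.4941, -0.1202, 0.0908]
eef_rot: [0.497, 0.498, -0.491, 0.513]
ft_force: [4.4, -0.9, -1.6]
width: 0.0414
```

```bash
python3 - <<'E'
from h import *
go([.4867,-.119,.25],3.1)
E
```

```text
t 8.53 pos [ 0.4941 -0.1202  0.0908] yaw 1.31 tilt [ 0.022 -0.009]
turn [-0.04   0.012 -0.027] shift now-frame [-6.37 -0.16  0.  ] shift goal-frame [-6.37 -0.29 -0.06] F [ 4.4 -0.9 -1.6] M [-0.22 -1.04  0.01] w 0.0414
```

{"api": "arm_command", "payload": {"targets": [0,0.01,-0.025,0,-0.25,-0.05,0.6,0,0,0,-0.5,0,0,0.7,0,0,0,-1,0,0,1,0,0,0,-1,0,0,1,0,0,0,-1,0,0,1,0,0,0,-1,0,0,1,0,0,0,-1,0,0,1,0,0,0,-1,0,0,1]}}

```text
time: 9.2
ee_pos: [0.4849, -0.1194, 0.2523]
eef_rot: [0.495, 0.506, -0.496, 0.503]
ft_force: [0.9, -0.7, 0.8]
width: 0.0845
```

```bash
python3 - <<'E'
from h import *
go([.4425,.28,.25],45)
s=read_state();im=camera('wrist')[:,:,::-1];cv2.imwrite('pics/w3.png',im);np.save('s3.npy',s,allow_pickle=True)
im=camera('scene')[:,:,::-1];a=im[165:275,225:435];cv2.imwrite('pics/sc3.png',cv2.resize(a,None,fx=3.8,fy=3.8,interpolation=cv2.INTER_CUBIC))
E
```

```text
t 9.20 pos [ 0.4849 -0.1194  0.2523] yaw 0.99 tilt [-0.004  0.003]
turn [-0.978 -0.006  0.003] shift now-frame [  0.14  -1.42 -16.  ] shift goal-frame [  0.09  10.1  -12.5 ] F [ 0.9 -0.7  0.8] M [-0.03 -0.14 -0.04] w 0.0845
```

View pics/w3.png

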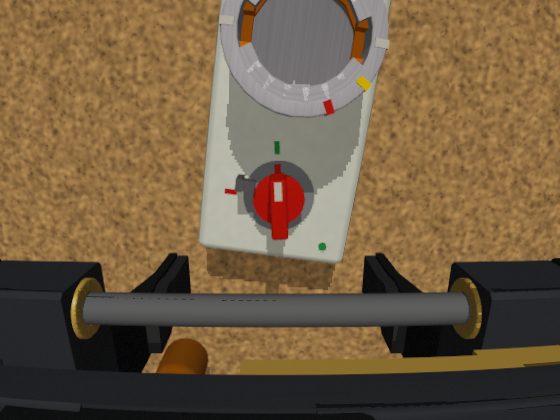

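View pics/sc3.png

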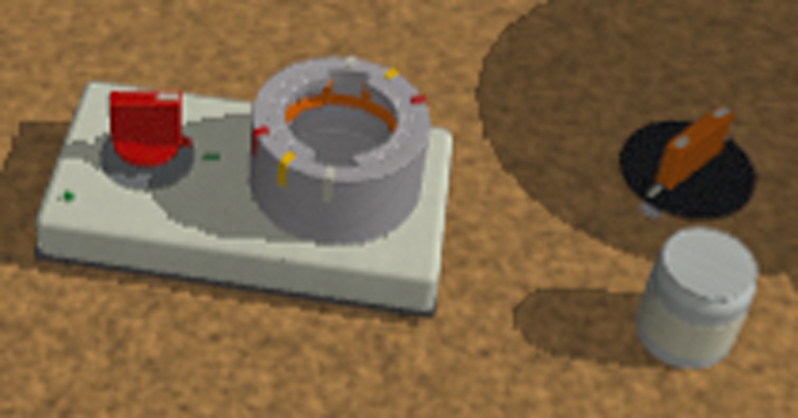

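The selector's tip now points at the green mark (277,147). I'll measure its angle and height.

```bash
python3 - <<'E'
from h import *
s=np.load('s3.npy',allow_pickle=True).item();C=cam('wrist',s)
im=cv2.imread('pics/w3.png');a=im[120:260,225:335];cv2.imwrite('pics/w3d.png',cv2.resize(a,None,fx=4.2,fy=4.2,interpolation=cv2.INTER_CUBIC))
E
```

```text
(no output)
```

View pics/w3d.png

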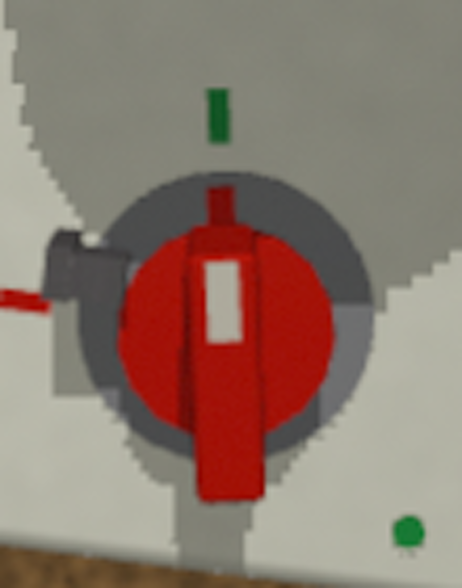

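```bash
python3 - <<'E'
from h import *
s=np.load('s3.npy',allow_pickle=True).item();C=cam('wrist',s)
f=lambda L:[(x/4.2+225,y/4.2+120) for x,y in L]
for z in (.108,.101):
    p=onplane(C,f([(188,256),(258,256),(198,500),(264,498)]),z)
    d=p[:2].mean(0)-p[2:].mean(0);print(p.mean(0),np.linalg.norm(d),np.degrees(np.arctan2(d[1],d[0])))
print('angle expected at stop',173.35-np.degrees(1.4))
g=onplane(C,f([(219,116)]),.05);d=g-[.4867,-.119,.05];print(np.degrees(np.arctan2(d[0,1],d[0,0])))
E
```

```text
[ 0.48710854 -0.11898969  0.108     ] 0.048136348444124365 92.93225039866391
[ 0.48717697 -0.12081533  0.101     ] 0.04932327568297157 92.93225039866387
angle expected at stop 93.13590868168475
92.49876537768087
```

{"api": "arm_command", "payload": {"targets": [-0.14,0,0,0,0,0,1,-0.14,0,0,0,0,0,1,-0.14,0,0,0,0,0,1,-0.14,0,0,0,0,0,1,-0.14,0,0,0,0,0,1,-0.14,0,0,0,0,0,1,-0.14,0,0,0,0,0,1]}}

```text
time: 9.88
ee_pos: [0.483, -0.1187, 0.2492]
eef_rot: [0.261, 0.66, -0.261, 0.654]
ft_force: [-0.1, -0.3, 0.5]
width: 0.0866
```

{"api": "arm_command", "payload": {"targets": [0,0,0,0,0.78,-0.96,1,0,0,0,0,0.78,-0.96,1,0,0,0,0,0.78,-0.96,1,0,0,0,0,0.78,-0.96,1,0,0,0,0,0.78,-0.96,1,0,0,0,0,0.78,-0.96,1,0,0,0,0,0.78,-0.96,1,0,0,0,0,0.78,-0.96,1,0,0,0,0,0.78,-0.96,1,0,0,0,0,0.78,-0.96,1,0,0,0,0,0.78,-0.96,1,0,0,0,0,0.78,-0.96,1]}}

```text
time: 10.88
ee_pos: [0.4231, 0.2552, 0.2382]
eef_rot: [0.261, 0.666, -0.269, 0.645]
ft_force: [0.7, 0.7, 0.4]
width: 0.0869
```

{"api": "arm_command", "payload": {"targets": [0,0,0,0,0,0,1,0,0,0,0,0,0,1]}}

```text
time: 11.05
ee_pos: [0.4191, 0.2618, 0.2364]
eef_rot: [0.258, 0.669, -0.266, 0.645]
ft_force: [0.5, -0.1, 0.5]
width: 0.0869
```

```bash
python3 - <<'E'
from h import *
go([.4425,.28,.25],45)
s=read_state();im=camera('wrist')[:,:,::-1];cv2.imwrite('pics/w4.png',im);np.save('s4.npy',s,allow_pickle=True)
E
```

```text
t 11.05 pos [0.4191 0.2618 0.2364] yaw 46.52 tilt [-0.035  0.003]
turn [ 0.033 -0.034  0.029] shift now-frame [-0.57  1.16  0.16] shift goal-frame [-0.54  1.18  0.15] F [ 0.5 -0.1  0.5] M [-0.   -0.19  0.05] w 0.0869
```

View pics/w4.png

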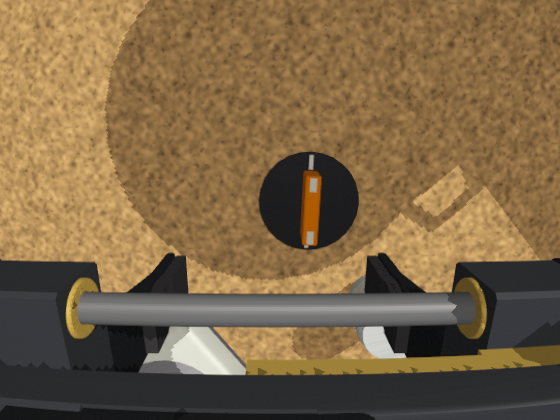

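```bash
python3 - <<'E'
from h import *
s=np.load('s4.npy',allow_pickle=True).item();C=cam('wrist',s)
im=cv2.imread('pics/w4.png')
h=cv2.cvtColor(im,cv2.COLOR_BGR2HSV);roi=im[140:260,250:370]
# flange ellipse
m=np.zeros(im.shape[:2],np.uint8);m[140:260,250:370]=1
bg=(im[...,2]>75)&(h[...,1]<170)
dark=((im.max(2)<60)&(m>0)).astype(np.uint8)
cs,_=cv2.findContours(dark,cv2.RETR_EXTERNAL,cv2.CHAIN_APPROX_NONE);c=max(cs,key=cv2.contourArea)
hull=cv2.convexHull(c);e=cv2.fitEllipse(hull);print(e)
q=onplane(C,hull.reshape(-1,2),.024)[:,:2]
A=np.c_[2*q,np.ones(len(q))];x=np.linalg.lstsq(A,(q**2).sum(1),rcond=None)[0];print('flange',x[:2],np.sqrt(x[2]+x[0]**2+x[1]**2))
cv2.imwrite('pics/w4d.png',cv2.resize(roi,None,fx=4.5,fy=4.5,interpolation=cv2.INTER_CUBIC))
E
```

```text
((308.4829406738281, 200.19801330566406), (97.04861450195312, 99.14923095703125), 72.82758331298828)
flange [0.44070759 0.27974024] 0.04910169292578019
```

View pics/w4d.png

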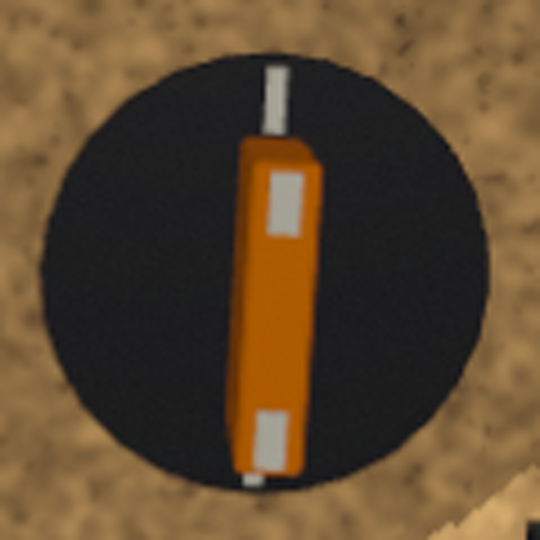

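```bash
python3 - <<'E'
from h import *
s=np.load('s4.npy',allow_pickle=True).item();C=cam('wrist',s)
f=lambda L:[(x/4.5+250,y/4.5+140) for x,y in L]
p=onplane(C,f([(248,162),(323,166),(236,472),(303,474)]),.064)
d=p[:2].mean(0)-p[2:].mean(0);y=np.degrees(np.arctan2(d[1],d[0]));print(p.mean(0),np.linalg.norm(d),y)
b=np.linalg.norm(p[0]-p[1]),np.linalg.norm(p[2]-p[3]);print(b)
d=onplane(C,f([(287,205)]),.064)-onplane(C,f([(270,441)]),.064);print(np.degrees(np.arctan2(d[0,1],d[0,0])))
d=onplane(C,f([(276,100)]),.024)-onplane(C,f([(253,480)]),.024);print(np.degrees(np.arctan2(d[0,1],d[0,0])))
E
```

```text
[0.44120815 0.27958132 0.064     ] 0.06242736875616733 134.98550956060603
(np.float64(0.014427027105880853), np.float64(0.01348981736260979))
133.8729311126207
134.35956210335527
```

```bash
python3 - <<'E'
from h import *
go([.441,.2797,.12],44.4)
E
```

```text
t 11.10 pos [0.4188 0.2619 0.2364] yaw 46.53 tilt [-0.035  0.003]
turn [ 0.047 -0.035  0.029] shift now-frame [4.63 1.23 0.28] shift goal-frame [4.66 1.13 0.11] F [-0.5  0.2  0. ] M [ 0.01 -0.1  -0.03] w 0.0870
```

{"api": "arm_command", "payload": {"targets": [0.047,-0.035,0.029,0,0.6,0.05,1,0,0,0,0.6,0.55,0.05,1,0,0,0,0.9,0,0,1,0,0,0,0.9,0,0,1,0,0,0,0.9,0,0,1,0,0,0,0.9,0,0,1,0,0,0,0.4,0,0,1,0,0,0,0,0,0,1,0,0,0,0,0,0,1]}}

```text
time: 11.85
ee_pos: [0.4436, 0.2708, 0.1132]
eef_rot: [0.277, 0.649, -0.282, 0.65]
ft_force: [0.3, 0.5, 0.7]
width: 0.0871
```

```bash
python3 - <<'E'
from h import *
go([.441,.2797,.055],44.4)
E
```

```text
t 11.85 pos [0.4436 0.2708 0.1132] yaw 43.50 tilt [-0.001 -0.007]
turn [-0.02   0.005  0.008] shift now-frame [ 2.33  0.18 -0.34] shift goal-frame [ 2.33  0.17 -0.33] F [0.3 0.5 0.7] M [ 0.08 -0.17  0.04] w 0.0871
```

{"api": "arm_command", "payload": {"targets": [-0.02,0.005,0.008,0.2,0.17,-0.34,1,0,0,0,0.7,0,0,1,0,0,0,0.7,0,0,1,0,0,0,0.5,0,0,1,0,0,0,0,0,0,1,0,0,0,0,0,0,1]}}

```text
time: 12.35
ee_pos: [0.4441, 0.2837, 0.0644]
eef_rot: [0.277, 0.65, -0.27, 0.654]
ft_force: [-0.3, 0.4, 0.1]
width: 0.087
```

```bash
python3 - <<'E'
from h import *
go([.441,.2797,.055],44.4)
E
```

```text
t 12.35 pos [0.4441 0.2837 0.0644] yaw 44.50 tilt [0.01  0.006]
turn [ 0.002  0.003 -0.014] shift now-frame [ 0.37 -0.21  0.03] shift goal-frame [ 0.38 -0.2   0.03] F [-0.3  0.4  0.1] M [ 0.05 -0.14 -0.01] w 0.0870
```

{"api": "arm_command", "payload": {"targets": [0,0.003,-0.014,0.37,-0.2,0.03,0.6,0,0,0,0,0,0,0.6,0,0,0,0,0,0,0.6,0,0,0,0,0,0,0.6]}}

```text
time: 12.68
ee_pos: [0.4419, 0.2804, 0.0567]
eef_rot: [0.274, 0.652, -0.273, 0.653]
ft_force: [-0.4, -0.3, -0.0]
width: 0.0681
```

```bash
python3 - <<'E'
from h import *
go([.441,.2797,.055],44.4)
E
```

```text
t 12.68 pos [0.4419 0.2804 0.0567] yaw 44.52 tilt [0.002 0.001]
turn [ 0.003  0.001 -0.002] shift now-frame [ 0.07 -0.04 -0.01] shift goal-frame [ 0.07 -0.04 -0.01] F [-0.4 -0.3 -0. ] M [ 0.08 -0.1  -0.03] w 0.0681
```

{"api": "arm_command", "payload": {"targets": [0,0,0,0.07,-0.04,0,0,0,0,0,0,0,0,0,0,0,0,0,0,0,0,0,0,0,0,0,0,0,0,0,0,0,0,0,0,0,0,0,0,0,0,0,0,0,0,0,0,0,0,0,0,0,0,0,0,0,0,0,0,0,0,0,0,0,0,0,0,0,0,0,0,0,0,0,0,0,0,0,0,0,0,0,0,0], "newtons": 40}}

```text
time: 13.68
ee_pos: [0.4419, 0.2799, 0.0561]
eef_rot: [0.274, 0.651, -0.273, 0.653]
ft_force: [-0.9, 0.4, -0.9]
width: 0.0137
```

```bash
python3 - <<'E'
from h import *
go([.441,.2797,.055],44.4)
E
```

```text
t 13.68 pos [0.4419 0.2799 0.0561] yaw 44.49 tilt [0.004 0.001]
turn [ 0.002  0.002 -0.005] shift now-frame [ 0.04 -0.03 -0.02] shift goal-frame [ 0.04 -0.03 -0.02] F [-0.9  0.4 -0.9] M [-0.07 -0.11  0.02] w 0.0137
```

{"api": "arm_command", "payload": {"targets": [0,0,0,-0.5,0,0,0,0,0,0,-0.9,0,0,0,0,0,0,-0.9,0,0,0,0,0,0,-0.9,0,0,0,0,0,0,-0.9,0,0,0,0,0,0,-0.9,0,0,0,0,0,0,-0.9,0,0,0,0,0,0,-0.9,0,0,0,0,0,0,-0.9,0,0,0]}}

```text
time: 14.43
ee_pos: [0.4364, 0.2787, 0.2576]
eef_rot: [0.27, 0.654, -0.273, 0.651]
ft_force: [0.8, 0.0, -2.1]
width: 0.0136
```

```bash
python3 - <<'E'
from h import *
go([.5025,.0152,.25],83.35)
E
```

```text
t 14.43 pos [0.4364 0.2787 0.2576] yaw 44.77 tilt [-0.006 -0.002]
turn [-0.857 -0.006  0.006] shift now-frame [ 0.31 -5.54  9.35] shift goal-frame [  0.3  -10.16   3.85] F [ 0.8  0.  -2.1] M [ 0.03 -0.18  0.  ] w 0.0136
```

Shift first in the current frame (y -5.5, z +9.35), then turn.

{"api": "arm_command", "payload": {"targets": [0,0,0,0,-0.55,0.93,0,0,0,0,0,-0.55,0.93,0,0,0,0,0,-0.55,0.93,0,0,0,0,0,-0.55,0.93,0,0,0,0,0,-0.55,0.93,0,0,0,0,0,-0.55,0.93,0,0,0,0,0,-0.55,0.93,0,0,0,0,0,-0.55,0.93,0,0,0,0,0,-0.55,0.93,0,0,0,0,0,-0.4,0.7,0]}}

```text
time: 15.27
ee_pos: [0.5015, 0.0239, 0.2722]
eef_rot: [0.268, 0.654, -0.263, 0.657]
ft_force: [-0.4, 0.2, -2.6]
width: 0.0134
```

{"api": "arm_command", "payload": {"targets": [-0.12,0,0,0,0,0,0,-0.12,0,0,0,0,0,0,-0.12,0,0,0,0,0,0,-0.12,0,0,0,0,0,0,-0.12,0,0,0,0,0,0,-0.12,0,0,0,0,0,0,-0.12,0,0,0,0,0,0,0,0,0,0,0,0,0]}}

```text
time: 15.93
ee_pos: [0.5002, 0.0192, 0.2774]
eef_rot: [0.031, 0.704, -0.028, 0.709]
ft_force: [-0.4, 0.6, -1.2]
width: 0.0136
```

```bash
python3 - <<'E'
from h import *
go([.5025,.0152,.2],83.35)
E
```

```text
t 15.93 pos [0.5002 0.0192 0.2774] yaw 85.20 tilt [0.008 0.005]
turn [ 0.041  0.01  -0.007] shift now-frame [ 3.1  -0.17  0.08] shift goal-frame [ 3.1  -0.15  0.11] F [-0.4  0.6 -1.2] M [ 0.15 -0.2  -0.06] w 0.0136
```

{"api": "arm_command", "payload": {"targets": [0.041,0.01,-0.007,0.7,-0.15,0.1,0,0,0,0,0.8,0,0,0,0,0,0,0.8,0,0,0,0,0,0,0.8,0,0,0,0,0,0,0,0,0,0,0,0,0,0,0,0,0]}}

```text
time: 16.43
ee_pos: [0.5027, 0.0169, 0.2019]
eef_rot: [0.047, 0.704, -0.047, 0.707]
ft_force: [0.2, -0.8, -0.7]
width: 0.0134
```

```bash
python3 - <<'E'
from h import *
go([.5025,.0152,.185],83.35)
im=camera('scene')[:,:,::-1];a=im[145:275,225:385];a=cv2.resize(a,None,fx=3,fy=3,interpolation=cv2.INTER_CUBIC)
im=camera('side')[:,:,::-1];b=im[180:320,220:355];b=cv2.resize(b,(int(135*2.79),390),interpolation=cv2.INTER_CUBIC)
cv2.imwrite('pics/d5.png',np.hstack([a[:, :420],b]))
go([.5025,.0152,.185],83.35)
E
```

```text
t 16.43 pos [0.5027 0.0169 0.2019] yaw 82.36 tilt [ 0.004 -0.   ]
turn [-0.022  0.005 -0.   ] shift now-frame [ 0.68 -0.07 -0.  ] shift goal-frame [ 0.68 -0.07 -0.  ] F [ 0.2 -0.8 -0.7] M [ 0.06 -0.15 -0.02] w 0.0134
t 16.53 pos [0.5031 0.0167 0.2024] yaw 82.40 tilt [ 0.005 -0.   ]
turn [-0.021  0.006 -0.   ] shift now-frame [ 0.7  -0.06 -0.02] shift goal-frame [ 0.7  -0.06 -0.02] F [-0.6 -0.4 -1.4] M [ 0.11 -0.21  0.03] w 0.0134
```

View pics/d5.png

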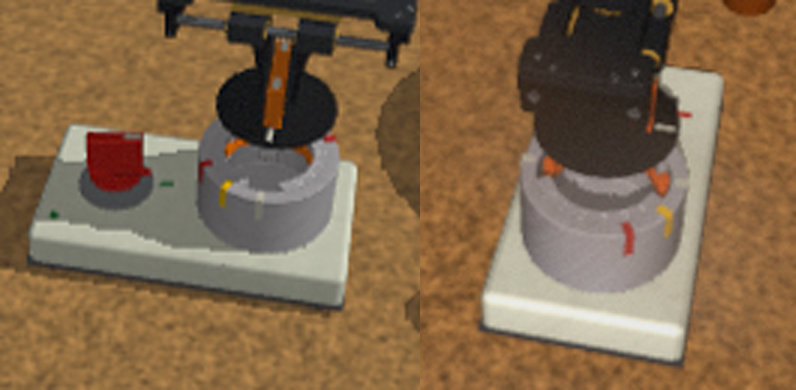

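The lid hangs level over the mouth and its bar is aligned with the white marks. Lowering it now.

{"api": "arm_command", "payload": {"targets": [-0.02,0.005,0,0.5,-0.06,-0.02,0,0,0,0,0.4,0,0,0,0,0,0,0.2,0,0,0,0,0,0,0,0,0,0]}}

```text
time: 16.87
ee_pos: [0.504, 0.0151, 0.1755]
eef_rot: [0.041, 0.704, -0.042, 0.708]
ft_force: [-0.2, -0.2, -2.2]
width: 0.014
```

```bash
python3 - <<'E'
from h import *
go([.5025,.0152,.154],83.35)
E
```

```text
t 16.87 pos [0.504  0.0151 0.1755] yaw 83.28 tilt [ 0.005 -0.001]
turn [-0.001  0.007  0.   ] shift now-frame [ 0.86 -0.   -0.07] shift goal-frame [ 0.86 -0.   -0.06] F [-0.2 -0.2 -2.2] M [ 0.08 -0.07 -0.03] w 0.0140
```

{"api": "arm_command", "payload": {"targets": [0,0.007,0,0.25,0,-0.06,0,0,0,0,0.25,0,-0.01,0,0,0,0,0.2,0,0,0]}}

```text
time: 17.12
ee_pos: [0.5027, 0.0154, 0.1574]
eef_rot: [0.042, 0.706, -0.041, 0.706]
ft_force: [0.1, 0.6, -1.1]
width: 0.0135
```

```bash
python3 - <<'E'
from h import *
go([.5025,.0152,.154],83.35)
E
```

```text
t 17.12 pos [0.5027 0.0154 0.1574] yaw 83.26 tilt [0.001 0.   ]
turn [-0.002  0.001 -0.   ] shift now-frame [ 0.14 -0.01 -0.01] shift goal-frame [ 0.14 -0.01 -0.01] F [ 0.1  0.6 -1.1] M [ 0.16 -0.16 -0.01] w 0.0135
```

{"api": "arm_command", "payload": {"targets": [0,0,0,0.1,0,0,0,0,0,0,0.08,0,0,0,0,0,0,0.04,0,0,0]}}

```text
time: 17.37
ee_pos: [0.5025, 0.0155, 0.153]
eef_rot: [0.041, 0.706, -0.042, 0.706]
ft_force: [-8.5, -0.8, 15.1]
width: 0.0137
```

```bash
python3 - <<'E'
from h import *
go([.5025,.0152,.154],83.35)
E
```

```text
t 17.37 pos [0.5025 0.0155 0.153 ] yaw 83.26 tilt [-0.001 -0.001]
turn [-0.002 -0.001  0.002] shift now-frame [-0.04 -0.01  0.  ] shift goal-frame [-0.04 -0.01  0.  ] F [-8.5 -0.8 15.1] M [-0.09  1.52  0.03] w 0.0137
```

{"api": "arm_command", "payload": {"targets": [0.08,0,0,-0.01,0,0,0,0.1,0,0,0,0,0,0,0.1,0,0,0,0,0,0]}}

```text
time: 17.62
ee_pos: [0.5026, 0.015, 0.1538]
eef_rot: [0.12, 0.697, -0.122, 0.697]
ft_force: [-1.7, -1.2, -1.3]
width: 0.0137
```

```bash
python3 - <<'E'
from h import *
go([.5025,.0152,.154],51.84)
E
```

```text
t 17.62 pos [0.5026 0.015  0.1538] yaw 70.36 tilt [-0.    -0.003]
turn [0.412 0.001 0.003] shift now-frame [-0.01  0.01 -0.01] shift goal-frame [-0.01  0.01 -0.01] F [-1.7 -1.2 -1.3] M [-0.34  0.1   0.08] w 0.0137
```

{"api": "arm_command", "payload": {"targets": [0.1,0,0,0.01,0,0,0,0.1,0,0,0,0,0,0,0.1,0,0,0,0,0,0]}}

```text
time: 17.87
ee_pos: [0.5025, 0.0146, 0.1535]
eef_rot: [0.205, 0.676, -0.207, 0.677]
ft_force: [-1.0, -0.3, -1.4]
width: 0.0139
```

```bash
python3 - <<'E'
from h import *
go([.5025,.0152,.154],51.84)
E
```

```text
t 17.87 pos [0.5025 0.0146 0.1535] yaw 56.17 tilt [-0.001 -0.003]
turn [0.096 0.002 0.004] shift now-frame [-0.02  0.02 -0.01] shift goal-frame [-0.02  0.02 -0.01] F [-1.  -0.3 -1.4] M [ 0.06 -0.01  0.12] w 0.0139
```

{"api": "arm_command", "payload": {"targets": [0.09,0,0,0,0.02,0,0,0.005,0,0,0,0,0,0,0.005,0,0,0,0,0,0]}}

```text
time: 18.12
ee_pos: [0.5026, 0.0147, 0.1534]
eef_rot: [0.233, 0.667, -0.236, 0.667]
ft_force: [-0.8, -0.6, -0.6]
width: 0.0135
```

```bash
python3 - <<'E'
from h import *
go([.5025,.0152,.154],51.84)
im=camera('scene')[:,:,::-1];cv2.imwrite('pics/full6.png',im);a=im[145:275,225:385];a=cv2.resize(a,None,fx=3,fy=3,interpolation=cv2.INTER_CUBIC)
im=camera('side')[:,:,::-1];b=im[180:320,220:355];b=cv2.resize(b,(int(135*2.79),390),interpolation=cv2.INTER_CUBIC)
cv2.imwrite('pics/d6.png',np.hstack([a[:, :420],b]))
s=read_state();im=camera('wrist')[:,:,::-1];cv2.imwrite('pics/w6.png',im);np.save('s6.npy',s,allow_pickle=True)
go([.5025,.0152,.154],51.84)
E
```

```text
t 18.12 pos [0.5026 0.0147 0.1534] yaw 51.32 tilt [-0.001 -0.004]
turn [-0.011  0.002  0.005] shift now-frame [-0.03  0.01 -0.01] shift goal-frame [-0.03  0.01 -0.01] F [-0.8 -0.6 -0.6] M [-0.04  0.04  0.14] w 0.0135
t 18.27 pos [0.5025 0.0147 0.1533] yaw 51.34 tilt [-0.001 -0.004]
turn [-0.011  0.002  0.005] shift now-frame [-0.03  0.01 -0.01] shift goal-frame [-0.03  0.01 -0.01] F [-0.4 -0.7 -1.2] M [-0.01  0.04  0.13] w 0.0138
```

View pics/d6.png

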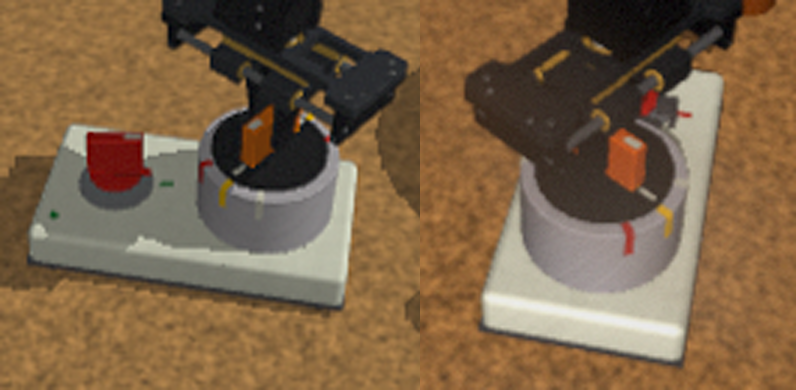

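View pics/w6.png

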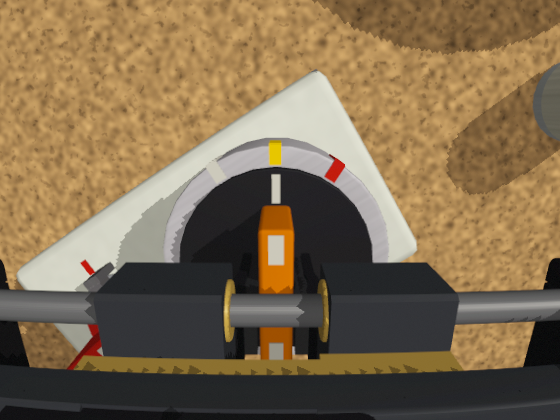

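View pics/full6.png

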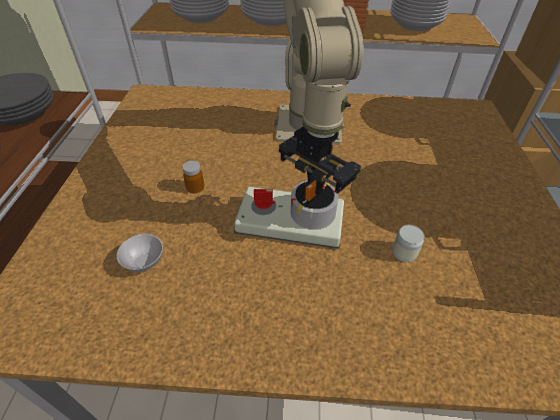

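The wrist view shows the lid's white line at (276,188) in line with the yellow mark at (275,153). The flange is on the rim, the selector is at green, and the tin, bowl and jar haven't moved. Handing in while still gripping.

```bash
python3 - <<'E'
from h import *
print(close_job()); go([.5025,.0152,.154],51.84)
E
```

```text
the job is handed in; nothing more can be done
None
the job is handed in; nothing more can be done
```

The grinder is ready to pulse. I handed the job in at about 18.3 s with the arm still gripping the lid at the yellow marks.

- **Selector:** I pressed it down, turned it clockwise to the end stop and let it go. It measured 92.9° in the wrist picture against 93.1° expected at the stop. Its top fitted the raised height in that picture, so it sprang back up. Pressing briefly reached 44 N at the fingers, and I eased off at once. I took the 40 N limit to cover the arm and gripper body, not the fingers. I also turned about 5° past the stop, so the pads slipped a little on the bar.
- **Lid:** I lowered it through the gaps until the flange sat on the rim, at the height I had worked out. I then turned it about 32° clockwise (0.56 rad by the gripper's angle, against 0.55 asked), well short of the lock click. The lid's line lined up with the yellow mark in the wrist picture. The ring's spring was pushing back at about 0.13 N m, and the pose stayed steady over the last 0.15 s.
- **Tin, bowl and jar:** by eye, they stand in the same places in the last scene picture as in the first.

Apart from the brief 44 N press, no check failed or disagreed. I could not read the ring and selector joints directly, so those angles come from the pictures and the gripper pose. I also could not check the second after hand-in.

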